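# Clamp a seedling tray with the turnbuckle

## Robot

A 6-joint arm with a two-finger parallel gripper is mounted at the origin on the work surface. World frame = base frame: x ahead of the robot, y to its left, z up, the work surface at z = 0. Lengths are in mm, angles in rad, forces in N, time in s.
With the tool pointing down it reaches from about 275 to 825 mm from the base axis. Payload 4.9 kg.
Tool frame: the origin (TCP) lies at the very end of the fingers, on their centre line; the grasp point (between the pads) lies 19 mm behind it; z points along the fingers, y is the line along which they close (so a half turn about z gives the same grasp; the last joint's range is limited). The gripper opens to 85 mm and grips with 20 to 120 N. Pads are 22 mm wide; open, the fingers measure 114 mm over their backs; the gripper's body (76 mm by 85 mm) begins 54 mm behind the grasp point. The pads swing forward as they close: fully open they stand 13 mm farther back than shut.
Start: joints at [-1.471, 0.326, -0.193, 1.052, 0, 1.437], TCP at [127.433, -535.051, 231.281] pointing down, gripper open.
Joint ranges: [-2.65, 2.65], [-0.97, 1.79], [-1.3, 1.35], [-1.93, 2.1], [-1.47, 1.37], [-3.14, 3.14]. Speed limits (rad/s): [2.57, 2.57, 3.14, 3.14, 3.14, 3.14].

## Interface

Orientations are given as [roll, pitch, yaw] about the fixed x, y, z axes, in that order (R = Rz(yaw) Ry(pitch) Rx(roll)).
In Python, from bench import bot, solve_ik, imaging gives the robot as it stands. Calls block until the motion is done:
- bot.move_ptp(position, orientation): joint-space move of the TCP to a pose.
- bot.movel(position, rot=None, max_speed=150, threshold=None): straight line of the TCP; rot=None keeps the orientation; max_speed is the mean speed in mm/s. With threshold (N) it stops when the force on the tool has changed by that much, and returns True; else False.
- bot.move_j(angles): joint-space move.
- bot.grip(opening, effort=None): opening from 0.0 (shut) to 1.0 (fully open); effort is the grip in N (None keeps the last); returns when the fingers have stopped.
- bot.dwell(seconds).
- solve_ik(position, orientation): joint angles nearest the present ones, or None.
- bot.get_state(): the state.
- imaging.capture(name): name is "side" or "top" or "wrist"; returns the picture (420x560x3 uint8, blue, green, red); there is no depth.
- imaging.camera_model(name): a dict with "K" (3x3 intrinsics, pixels), "position" and "rotation" of the camera in the world. Camera axes: x right, y up, looking along -z (the intrinsics and any distortion apply to the point x, -y, -z); pixel columns grow to the right and rows downward; lengths in mm; the calibration is good to about 2 mm. The wrist camera is an equidistant fisheye: a pixel r from the principal point sees the ray r / f radians off the axis. A picture is of the moment at which its call begins: read the wrist's pose just before it. camera_model takes no time and is no camera call; for the wrist camera it gives the pose at the moment of the call.
A pose or a line that the arm cannot do raises bot.IKError and nothing moves.
- bot.sign_off(): hands the job in; it is judged then, once.
The state is a dict: "t": time; "qpos": joint angles; "joint_velocities": joint speeds; "effort": joint torques, N m; "tcp_pos": TCP position; "orientation": TCP orientation; "contact_force": force on the tool from outside, world axes, zero at the start; "wrist_torque": the same for the moment, N m; "opening": opening from 0.0 (shut) to 1.0 (fully open); "gripper_force": force on a finger pad.
Only numpy, scipy, OpenCV 4.12 (cv2) and the standard library are available. Lean on these libraries where they do the work, as an engineer would, in place of code of your own. Each camera call takes 0.05 s, during which the arm holds its last target. There are 200 camera calls.

## Task

Slide the foam seedling tray fully home against the two wooden stops of the clamping jig, square to them. Then turn the turnbuckle by its spokes, tops away from the robot side of the jig, so that both jaws draw in together, until they hold the tray firmly (you feel the turning clearly stiffen); do not go on past that, as the foam crushes. Let go and leave the other things on the table where they are.

Things in the scene. Friction and masses are not known exactly. Their poses are not given: they have to be found in the camera images.
- jig: Plywood jig fixed to the table: base board 270 (x) x 310 (y) mm, top 20 mm above the table. Origin: on the table, 5 mm to +x of the board's centre. x points from the tray side (near the robot) to the turnbuckle side, y left, z up. Along both sides of the tray run jaws: wooden boards 215 mm long in x, up to 81 mm above the table; their steel lugs at x = 85 mm reach 111 mm.
- stop (a point): Point midway between the two wooden stops, in the plane of their tray-side faces: (20, 0, 40) mm in the jig frame. The stops are 30 mm wide, at jig y = +50 and -50 mm, and reach 60 mm above the table. Axes as the jig's.
- tray: Loose cream moulded-foam seedling tray, 4 x 6 open cells, 110 (x) x 177 to 190 (y) x 55 mm high; hand-moulded, so trays differ in width, on the right (-y) side. About 0.55 kg, on the jig's board between the jaws. Origin: under its centre. Starts 20 to 35 mm short of the stops, slightly turned; home, its far (+x) face touches both stops and its origin is at jig x = -35 mm.
- tray_back_left (a point): Point on the tray's far face (the face that goes against the stops), 80 mm left (+y) of its middle, half-way up (27.5 mm above its underside).
- tray_back_right (a point): Point on the tray's far face, 80 mm right (-y) of its middle, half-way up.
- hub (a point): Centre of the steel turnbuckle body, at (85, 0, 90) mm in the jig frame. Its axis runs along the jig's y, 90 mm above the table. Body 100 mm long, 26 mm in diameter; at its middle six round spokes, 9 mm thick with 12 mm ball ends, stand out like a star, 60 degrees apart, ends 62 mm from the axis. A threaded rod runs from each body end to the lug of a jaw.
- turnbuckle (a joint): Angle of the turnbuckle, rad, growing as it tightens (upper spokes move to jig +x). At value v spokes lean v plus any sixth turns (1.047) from upright towards +x. Starts at 0 to 0.7. Draws each jaw in by 3.82 mm per rad. Stiff, stays where left: about 0.36 N m turns it free (7 N at 50 mm from the axis), 0.52 to 0.65 N m when firm (10 to 13 N), and at 0.8 N m (16 N) the foam crushes.
- pad_left: Springy dark rubber pad on the left jaw, 120 x 8 x 45 mm. Origin in its inner face's plane, at jig x = 0, 20 mm above the table; that face is 106 mm from the jig's middle plane at joint value 0. Both pads meet the tray at roughly 3 to 5 rad, depending on its width; then turning stiffens by about 0.5 N m per rad. Must press with more than 12 N, never over 60 N.
- pad_right: The like pad on the right jaw, mirrored.
- cup_a: Bystander: pinkish plastic cup, 72 mm wide, 60 mm high, left of the jig. Origin under its centre.
- cup_b: Bystander: white plastic cup, 72 mm wide, 60 mm high, beyond the jig. Origin under its centre.
- pot: Bystander: terracotta pot, 90 mm wide, 80 mm high, right of the jig. Origin under its centre.
- spray: Bystander: white bottle, 68 mm wide, 170 mm high, far left. Origin under its centre.
- dibber: Bystander: turned wooden dibber standing on its 34 mm head, 110 mm high, beyond the jig. Origin under its centre.
- trowel: Bystander: hand trowel lying on the table, 230 mm long, on the right. Origin at its middle, on the table.
- stake_box: Bystander: cardboard box 90 x 60 x 40 mm, on the right. Origin under its centre.
Not all that is in view belongs to the job. Leave any orange or purple look-alike of the tray alone.

How it is judged:
By the outcome, as a careful person would: the job done as asked, in the order asked, and still so for the second after the job is handed in, with the robot touching nothing.
It also fails if it takes over 67 s, if anything falls off the work surface, if the arm or the gripper's body presses on something with over 40 N, if the wrist force passes 120 N, or if a joint passes its speed limit or range.

## Working session

There is one attempt and no reset: what is moved stays moved. The work goes in short steps, each a Python script; the robot and the scene stay as the last script left them, time stands still between calls to the robot, and variables do not carry over. Pictures are saved under pics/ and viewed, at most 10 in all, crops included, and the job is handed in when it is done.

```bash
ls; mkdir -p pics; python3 - <<'E'
from bench import bot, imaging
import cv2
for n in ("top","side"):
    cv2.imwrite(f"pics/{n}0.png",imaging.capture(n)); m=imaging.camera_model(n); print(n,m)
print(bot.get_state())
E
```

```text
pics
top {'K': array([[460.13245409,   0.        , 268.24135578],
       [  0.        , 460.13245409, 206.46533899],
       [  0.        ,   0.        ,   1.        ]]), 'position': array([ 382.86729447,    7.4130165 , 1396.71031031]), 'rotation': array([ 0.06777278, -0.02186733, -1.5598853 ])}
side {'K': array([[529.35546334,   0.        , 280.1160401 ],
       [  0.        , 529.35546334, 208.76137812],
       [  0.        ,   0.        ,   1.        ]]), 'position': array([ 452.53488193, 1156.85738499, 1208.26772153]), 'rotation': array([ 0.80309664,  0.02024007, -3.11920105])}
{'t': 0.1, 'qpos': array([-1.47118151e+00,  3.26875281e-01, -1.93493398e-01,  1.05197627e+00,
        6.77734175e-06,  1.43661651e+00]), 'joint_velocities': array([ 0.00052514, -0.00079626,  0.00248926,  0.00174242, -0.00057915,
        0.00094896]), 'effort': array([ 8.08745172e-04, -4.44239974e+01,  2.63038069e+01,  7.87658704e-03,
       -8.30848035e-05,  1.54041277e-05]), 'tcp_pos': array([ 127.39096365, -534.5127437 ,  230.57350714]), 'orientation': array([-3.14005886e+00, -2.13886803e-04,  2.33794465e-01]), 'contact_force': array([ 0.24310537, -0.79429742,  0.4317411 ]), 'wrist_torque': array([-0.01111819, -0.01935798,  0.04949065]), 'gripper_force': 0.0, 'opening': 0.9988430411511745}
```

View pics/top0.png

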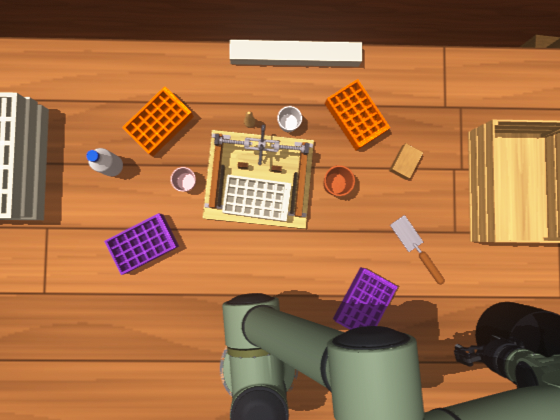

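View pics/side0.png

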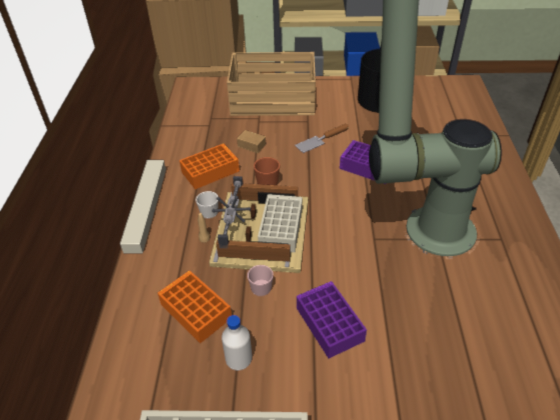

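Top view: cream tray at (258,198) in the jig whose board spans (205–313, 130–228), with the hub at about (262,145). Look-alikes are orange (158,121) and (357,115), purple (142,243) and (366,298), and a white crate at left (20,155). I choose the cream one between the jaws. The side view agrees: tray at (281,220), turnbuckle at (233,212).

```bash
cat > h.py <<'E'
import numpy as np, cv2
from bench import bot, solve_ik, imaging
from scipy.spatial.transform import Rotation as Ro
def rot(r): 
    r=np.asarray(r); return r if r.shape==(3,3) else Ro.from_euler('xyz',r).as_matrix()
def ray(m,u,v,fish=False):
    K=m['K']; x=(u-K[0,2])/K[0,0]; y=(v-K[1,2])/K[1,1]
    if fish:
        r=np.hypot(x,y); s=np.sin(r)/max(r,1e-9); d=np.array([x*s,-y*s,-np.cos(r)])
    else: d=np.array([x,-y,-1.])
    return np.array(m['position']),rot(m['rotation'])@(d/np.linalg.norm(d))
def onz(m,u,v,z,fish=False):
    p,d=ray(m,u,v,fish); return p+d*(z-p[2])/d[2]
def tri(r1,r2):
    (a,d),(b,e)=r1,r2; s=np.linalg.lstsq(np.c_[d,-e],b-a,rcond=None)[0]
    p,q=a+d*s[0],b+e*s[1]; return (p+q)/2,np.linalg.norm(p-q)
def proj(m,P,fish=False):
    c=rot(m['rotation']).T@(np.asarray(P)-m['position']); x,y,z=c[0],-c[1],-c[2]; K=m['K']
    if fish:
        h=np.hypot(x,y); k=np.arctan2(h,z)/max(h,1e-9); x,y=x*k,y*k
    else: x,y=x/z,y/z
    return np.array([K[0,0]*x+K[0,2],K[1,1]*y+K[1,2]])
def hull(mask):
    mask=cv2.morphologyEx(mask,cv2.MORPH_CLOSE,np.ones((9,9)))
    c=max(cv2.findContours(mask,0,1)[0],key=cv2.contourArea); return cv2.convexHull(c)
E
python3 - <<'E'
from h import *
im=cv2.imread('pics/top0.png'); m=imaging.camera_model('top')
x0,y0=195,115
c=im[y0:240,x0:325]; hsv=cv2.cvtColor(c,cv2.COLOR_BGR2HSV)
for (u,v) in [(258,198),(250,160),(210,210),(215,175),(300,215),(242,165)]: print((u,v),hsv[v-y0,u-x0])
for a,b in [((211,130),'c1'),((315,142),'c2'),((203,219),'c3'),((308,228),'c4')]: print(b,onz(m,*a,20).round())
for (u,v) in [(230,175),(293,182),(223,213),(289,221)]: print('tray',onz(m,u,v,75).round())
print('hub',onz(m,262,145,90).round())
cv2.imwrite('pics/crop1.png',cv2.resize(c,None,fx=4.6,fy=4.6,interpolation=cv2.INTER_CUBIC))
E
```

```text
(258, 198) [ 21  17 255]
(250, 160) [ 22 122 230]
(210, 210) [ 25 102 250]
(215, 175) [ 13 185 194]
(300, 215) [ 12 181 180]
(242, 165) [ 11 167 113]
c1 [706. 154.  20.]
c2 [ 675. -161.   20.]
c3 [437. 173.  20.]
c4 [ 413. -142.   20.]
tray [563.  91.  75.]
tray [545. -91.  75.]
tray [453. 109.  75.]
tray [432. -81.  75.]
hub [649.  -0.  90.]
```

View pics/crop1.png

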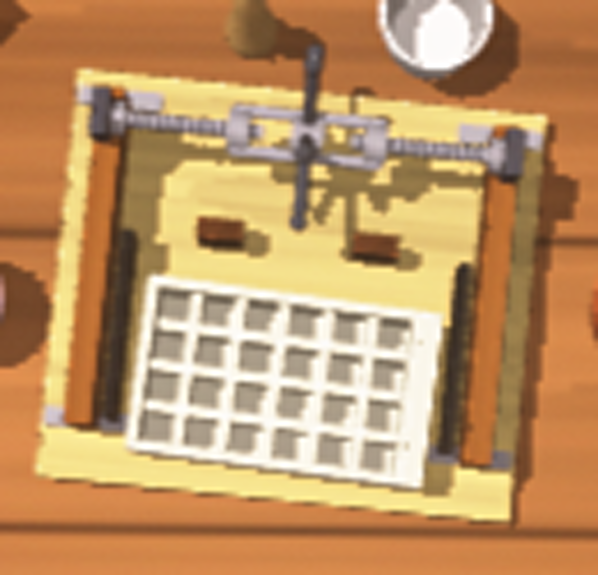

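Board corners give the jig origin near (563,5), yaw about −0.085; the hub pixel at (262,145) casts to (649,0), and the prediction is (648,−2), so it fits. The tray is between the jaws, far edge short of the stops, and is 183–190 wide as it should be. Next I take a close look with the wrist camera.

```bash
python3 - <<'E'
from h import *
bot.move_ptp([500,5,380],[np.pi,0,-0.085])
im=[];ms=[]
for k,p in enumerate([[500,5,380],[440,6,300]]):
    if k: bot.movel(p,max_speed=250)
    m=imaging.camera_model('wrist'); i=imaging.capture('wrist'); cv2.imwrite(f'pics/w{k}.png',i); np.save(f'm{k}.npy',m,allow_pickle=True)
    print(m); s=bot.get_state(); print(s['t'],s['tcp_pos'],s['orientation'],s['contact_force'])
E
```

```text
{'K': array([[325.1922621 ,   0.        , 281.71846042],
       [  0.        , 325.1922621 , 207.88369905],
       [  0.        ,   0.        ,   1.        ]]), 'position': array([566.86156056,  -2.5906494 , 522.30552975]), 'rotation': array([-2.72127605e-01, -1.18346311e-04, -1.65751056e+00])}
2.5417 [499.97436268   4.31055685 379.74506856] [ 3.14146626e+00  4.66958310e-04 -8.62233258e-02] [-0.57993338  0.63442906 -0.03537446]
{'K': array([[325.1922621 ,   0.        , 281.71846042],
       [  0.        , 325.1922621 , 207.88369905],
       [  0.        ,   0.        ,   1.        ]]), 'position': array([507.36291711,  -1.35422961, 443.46193605]), 'rotation': array([-2.70337854e-01, -2.25904084e-06, -1.65725319e+00])}
3.1417 [441.61683806   5.50081343 301.36768471] [ 3.14142631e+00 -2.84779537e-03 -8.56759705e-02] [ 0.03112619 -0.21236901  0.78065599]
```

View pics/w0.png

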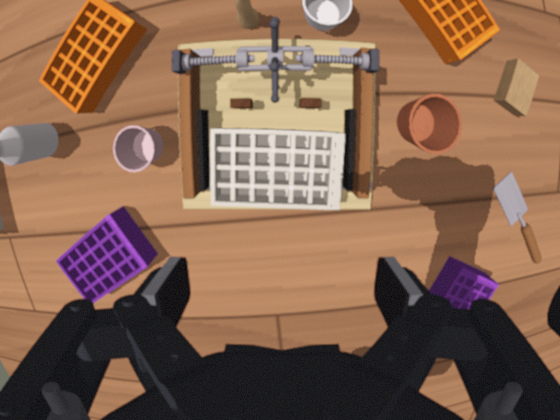

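View pics/w1.png

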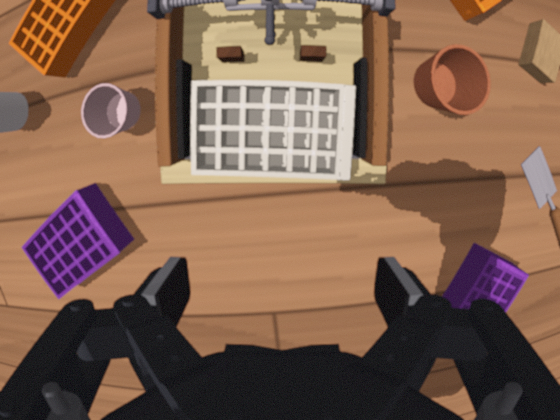

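Wrist views w0/w1: stops at (241,103),(310,103) and (230,53),(313,53). Tray far corners are at (211,129),(344,133) and (193,82),(355,84). Near spoke ball at (275,101) and (270,40). Hub at (275,60). I triangulate these.

```bash
python3 - <<'E'
from h import *
m0,m1=[np.load(f'm{k}.npy',allow_pickle=True).item() for k in (0,1)]
mt=imaging.camera_model('top')
def T(n,a,b):
    p,e=tri(ray(m0,*a,True),ray(m1,*b,True)); print(n,p.round(1),'gap',e.round(1)); return p
sl=T('stopL',(241,103),(230,53)); sr=T('stopR',(310,103),(313,53))
T('farL',(211,129),(193,82)); T('farR',(344,133),(355,84)); T('nearL',(215,206),(192,174)); T('nearR',(339,209),(351,179)); T('ball',(275,101),(270,40));T('lugL',(178,62),(158,8));T('lugR',(374,62),(385,8))
T('hub',(275,60),(270,6))
for n,a in dict(bL=(275,208),).items(): pass
# board corners w0 on z=20
B=[onz(m0,*a,20,True) for a in [(182,208),(371,208),(376,43),(179,44)]]; print(np.round(B,1))
c=np.mean(B,0); yx=(B[0]-B[1])+(B[3]-B[2]); print('centre',c,'yaw',np.arctan2(-yx[0],yx[1]))
# subpixel-ish masks
for k,m in ((0,m0),(1,m1)):
    i=cv2.imread(f'pics/w{k}.png'); h=cv2.cvtColor(i,cv2.COLOR_BGR2HSV)
    t=((h[...,1]<70)&(h[...,2]>170)).astype(np.uint8)*255; z=np.zeros_like(t); z[75:215,185:362]=t[75:215,185:362]
    q=cv2.approxPolyN(hull(z),4)[0] if hasattr(cv2,'approxPolyN') else cv2.boxPoints(cv2.minAreaRect(hull(z)))
    print(k,'tray quad',q.tolist(),np.round([onz(m,*p,75,True)[:2] for p in q]).tolist())
    s=((h[...,0]<20)&(h[...,1]>90)&(h[...,2]<120)).astype(np.uint8)*255
    for (x,y) in [[(241,103),(310,103)],[(230,53),(313,53)]][k]:
        w=s[y-12:y+14,x-20:x+20]; n,l,st,ce=cv2.connectedComponentsWithStats(w); b=1+np.argmax(st[1:,4]); print(k,'stop',st[b][:4]+[x-20,y-12,0,0])
E
```

```text
stopL [596.6  53.6  48.4] gap 0.2
stopR [587.6 -45.9  45.2] gap 0.7
farL [563.8  97.4  67.5] gap 0.2
farR [542.5 -85.2  84.6] gap 0.4
nearL [461.5  97.3 109.1] gap 3.1
nearR [435.4 -73.8  82.2] gap 1.9
ball [590.6   3.4 115.1] gap 0.5
lugL [668.4 137.1  63.9] gap 0.9
lugR [ 645.  -143.5   51.3] gap 2.4
hub [ 6.573e+02 -1.000e-01  3.560e+01] gap 1.0
[[ 441.3  174.    20. ]
 [ 414.3 -136.8   20. ]
 [ 681.2 -160.6   20. ]
 [ 707.7  147.2   20. ]]
centre [561.14642109   5.93782177  20.        ] yaw -0.08631152876130622
0 tray quad [[345, 131], [340, 210], [209, 207], [210, 126]] [[545.0, -88.0], [432.0, -76.0], [453.0, 113.0], [568.0, 97.0]]
0 stop [231  99  23  10]
0 stop [299  99  23  10]
1 tray quad [[354, 79], [361, 181], [190, 176], [191, 79]] [[549.0, -87.0], [430.0, -88.0], [454.0, 112.0], [567.0, 97.0]]
1 stop [217  47  29  16]
1 stop [299  46  28  16]
```

```bash
cat >> h.py <<'E'
YAW=-0.086; J=np.array([564.5,5.5,0]); RJ=Ro.from_euler('z',YAW).as_matrix()
def W(x,y,z): return J+RJ@np.array([x,y,z])
def Jf(p): return RJ.T@(np.asarray(p)-J)
E
python3 - <<'E'
from h import *
m0,m1=[np.load(f'm{k}.npy',allow_pickle=True).item() for k in (0,1)]; mt=imaging.camera_model('top')
for n,P in dict(hub=(85,0,90),lugL=(85,120,100),stopLtop=(20,50,60),bnear=(-140,155,20),bfar=(130,-155,20)).items():
    print(n,proj(m0,W(*P),True).round(),proj(m1,W(*P),True).round(),proj(mt,W(*P)).round(1))
for v in np.arange(0,.75,.1):
    print(round(v,1),[(k,*[proj(m,W(85+56*np.sin(v+k*1.0472),0,90+56*np.cos(v+k*1.0472)),f)[1].round() for m,f in ((m0,1),(m1,1),(mt,0))]) for k in (-2,-1,0,1)])
p=cv2.imread('pics/w0.png')[10:120,215:335]; q=cv2.imread('pics/top0.png')[115:175,215:310]
cv2.imwrite('pics/crop2.png',np.hstack([cv2.resize(p,(600,550),interpolation=2)]))
E
```

```text
hub [276.  58.] [271.  -4.] [262.5 144.8]
lugL [184.  61.] [163.   2.] [220.6 139.9]
stopLtop [241. 108.] [229.  57.] [243.2 167. ]
bnear [183. 210.] [162. 185.] [203.3 218.5]
bfar [376.  43.] [387.  -8.] [314.6 140. ]
0.0 [(-2, np.float64(96.0), np.float64(42.0), np.float64(163.0)), (-1, np.float64(93.0), np.float64(30.0), np.float64(160.0)), (0, np.float64(50.0), np.float64(-24.0), np.float64(141.0)), (1, np.float64(18.0), np.float64(-52.0), np.float64(126.0))]
0.1 [(-2, np.float64(97.0), np.float64(43.0), np.float64(164.0)), (-1, np.float64(90.0), np.float64(26.0), np.float64(158.0)), (0, np.float64(45.0), np.float64(-29.0), np.float64(139.0)), (1, np.float64(17.0), np.float64(-51.0), np.float64(125.0))]
0.2 [(-2, np.float64(99.0), np.float64(44.0), np.float64(164.0)), (-1, np.float64(87.0), np.float64(21.0), np.float64(157.0)), (0, np.float64(41.0), np.float64(-33.0), np.float64(137.0)), (1, np.float64(17.0), np.float64(-51.0), np.float64(125.0))]
0.3 [(-2, np.float64(99.0), np.float64(44.0), np.float64(164.0)), (-1, np.float64(83.0), np.float64(16.0), np.float64(155.0)), (0, np.
[... 411 characters left out ...]
 np.float64(164.0)), (-1, np.float64(75.0), np.float64(6.0), np.float64(152.0)), (0, np.float64(29.0), np.float64(-44.0), np.float64(132.0)), (1, np.float64(19.0), np.float64(-46.0), np.float64(126.0))]
0.6 [(-2, np.float64(100.0), np.float64(42.0), np.float64(164.0)), (-1, np.float64(71.0), np.float64(0.0), np.float64(150.0)), (0, np.float64(26.0), np.float64(-47.0), np.float64(130.0)), (1, np.float64(20.0), np.float64(-44.0), np.float64(126.0))]
0.7 [(-2, np.float64(99.0), np.float64(40.0), np.float64(163.0)), (-1, np.float64(66.0), np.float64(-5.0), np.float64(148.0)), (0, np.float64(24.0), np.float64(-49.0), np.float64(129.0)), (1, np.float64(22.0), np.float64(-41.0), np.float64(127.0))]
```

View pics/crop2.png

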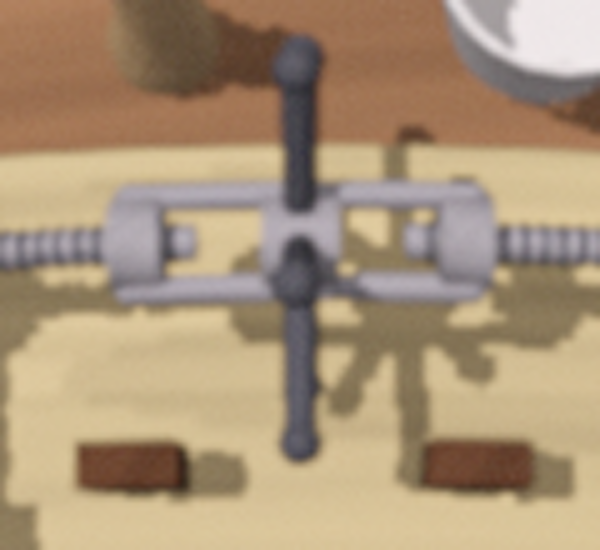

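Ball of the robot-side upper spoke is at w0 row 66.6, so v is about 0.7 (spokes lean −0.35 and +0.7); the lower ball at row 98 and the top ball at row 22 agree. Next I push the tray home with the open fingers.

```bash
cat >> h.py <<'E'
O=[np.pi,0,YAW]
def st():
    s=bot.get_state(); return s['t'],Jf(s['tcp_pos']).round(1),(RJ.T@s['contact_force']).round(1)
def go(x,y,z,**k): return bot.movel(W(x,y,z),rot=O,**k)
E
python3 - <<'E'
from h import *
go(-175,-3,120,max_speed=250); go(-175,-3,26,max_speed=150); print(st())
go(-140,-3,26,max_speed=80); print(st())
print(go(-94,-3,26,max_speed=25,threshold=10)); print(st())
m=imaging.camera_model('wrist'); np.save('m2.npy',m,allow_pickle=True); cv2.imwrite('pics/w2.png',imaging.capture('wrist')); mt=imaging.capture('top'); cv2.imwrite('pics/top2.png',mt)
E
```

```text
(4.8167, array([-174. ,   -3.1,   26.7]), array([-0.6,  0.1, -0.2]))
(5.4083, array([-140.3,   -3. ,   26. ]), array([-0.4, -0.8, -0.3]))
True
(6.925, array([-99.9,  -2.9,  25.5]), array([ 0.9,  0.5, -0.5]))
```

View pics/w2.png

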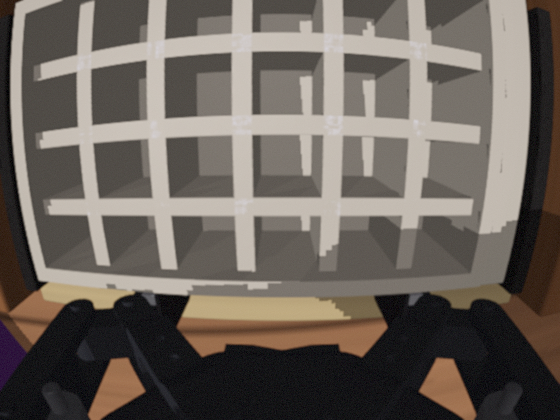

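The tray's near edge is lying along both fingers (rows 270–295), TCP at −99.9, as expected for home. I press once more, then back off and check from above.

```bash
python3 - <<'E'
from h import *
print(go(-92,-3,26,max_speed=20,threshold=14),st()); bot.dwell(.2); print(st())
go(-125,-3,26,max_speed=80); go(-125,-3,200,max_speed=200); go(-20,0,330,max_speed=250)
m=imaging.camera_model('wrist'); np.save('m3.npy',m,allow_pickle=True); i=imaging.capture('wrist'); cv2.imwrite('pics/w3.png',i); print(st())
a=proj(m,W(-35,0,75),True).astype(int); print(a)
for s in (1,-1):
  for x in (20,-90): print(s,x,proj(m,W(x,s*80,75),True).round(1), proj(m,W(x,s*50,60),True).round(1))
cv2.imwrite('pics/w3c.png',cv2.resize(i[max(0,a[1]-75):a[1]+75,a[0]-100:a[0]+100],None,fx=4,fy=4,interpolation=2))
E
```

```text
True (7.4, array([-100.1,   -2.8,   24.6]), array([-1. ,  0.3, -0.6]))
(7.6, array([-100.4,   -2.8,   24.4]), array([-0.8,  0.3, -0.2]))
(9.9417, array([-21.5,   0. , 328.1]), array([-0.2,  0.6, -0.3]))
[280 184]
1 20 [215.6 141.2] [241.2 139.8]
1 -90 [219.5 226.3] [243.5 222.8]
-1 20 [346.1 141.1] [320.5 139.7]
-1 -90 [342.4 226.3] [318.4 222.8]
```

View pics/w3c.png

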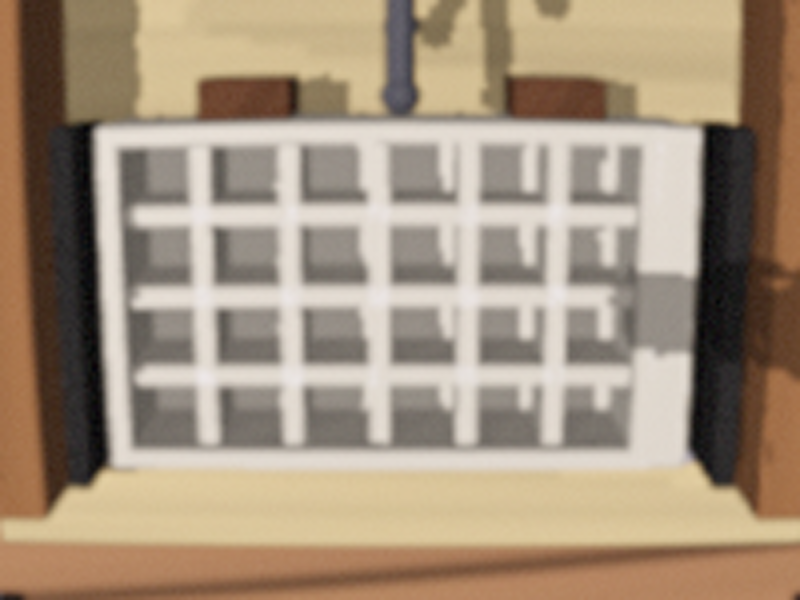

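The tray is home: far edge at crop row ~122 (image 139.6, predicted 140–141) on both stops, near edge at 226 (predicted 226.3), and square. Next I do the first turning stroke with closed fingers.

```bash
cat >> h.py <<'E'
from scipy.optimize import brentq
ZT=128
def lean(s):
    f=s[1][0]+11-85; h=s[1][2]-90
    a=np.arcsin(np.clip((f+6)/62,-1,1))
    b=brentq(lambda p:h*np.tan(p)-4.5/np.cos(p)-f,-.9,1.2)
    return (a,62*np.cos(a)) if a<b and 62*np.cos(a)>h else (b,h)   # spoke is pushed as far as the first contact needs
def rd():
    s=st(); p,zc=lean(s); f=s[1][0]+11-85; F=-s[2]
    return s[0],s[1],s[2],round(p,3),round(zc*F[0]/1e3-f*F[2]/1e3,3)
def stroke(x0,x1,step,speed=60,stop=.55):
    go(x0,0,ZT,max_speed=150)
    for x in np.arange(x0+step,x1+.1,step):
        go(x,0,ZT,max_speed=speed); r=rd(); print(*r)
        if r[-1]>stop: print('STOP'); break
def lift(x): go(Jf(bot.get_state()['tcp_pos'])[0]-4,0,ZT+5,max_speed=100); go(Jf(bot.get_state()['tcp_pos'])[0],0,168,max_speed=200); go(x,0,168,max_speed=200)
E
python3 - <<'E'
from h import *
bot.grip(0.0); print(st()); go(25,0,200,max_speed=250); go(30,0,ZT,max_speed=150); print(rd())
stroke(40,94,6)
E
```

```text
(10.7083, array([-20.,  -0., 330.]), array([-0.2,  0.4, -0.3]))
(12.0417, array([ 30.8,   0. , 129.5]), array([ 0.8, -0.1, -0.1]), -0.753, np.float64(-0.027))
12.5417 [ 46.3   0.  128.3] [-0.5  0.5  0.8] -0.531 -0.003
12.7917 [ 51.1   0.2 127.8] [-3.7  0.4  4.3] -0.443 0.041
13.0417 [ 56.4   0.5 127.7] [-6.3  1.3  2.9] -0.328 0.186
13.2917 [ 62.5   0.6 127.7] [-5.7  0.9  3.3] -0.182 0.177
13.5417 [ 68.8   0.6 127.7] [-4.6  1.5  2.5] -0.019 0.16
13.7917 [ 75.    0.6 127.6] [-4.5  2.3  1.8] 0.113 0.279
14.0417 [ 80.3   0.5 127.3] [-6.5  1.2  2.4] 0.2 0.41
14.2917 [ 85.5   0.5 126.6] [-6.6  1.2  0.7] 0.286 0.401
14.5417 [ 90.7   0.4 126. ] [-8.5  1.3 -0.6] 0.375 0.48
```

Contact and turning as planned. The lean estimate has to take the larger of the two constraints, so I fix that, finish this stroke and record stroke 2 as the free reference.

```bash
sed -i 's/    return (a,62\*np.cos(a)) if .*/    return (a,62*np.cos(a)) if a>b else (b,h)/' h.py
python3 - <<'E'
from h import *
for x in (96,101): go(x,0,ZT,max_speed=60); print(*rd())
lift(30)
stroke(42,101,5)
E
```

```text
14.7917 [ 91.8   0.4 125.7] [-8.9  0.8 -2.3] 0.576 0.277
15.0417 [ 9.74e+01 -1.00e-01  1.26e+02] [-7.7 -1.5  0.1] 0.681 0.28
16.7667 [4.670e+01 1.000e-01 1.287e+02] [-3.6 -0.8  1.6] -0.351 0.166
17.0167 [ 50.5   0.5 128.5] [-7.9  1.7  4.2] -0.286 0.371
17.2667 [ 55.6   0.7 128.7] [-8.1  1.2  4.7] -0.201 0.406
17.5167 [ 61.    0.7 128.7] [-7.3  0.8  4.6] -0.113 0.39
17.7667 [ 66.3   0.8 128.7] [-5.9  1.7  3.5] -0.027 0.339
18.0167 [ 71.5   0.7 128.8] [-5.9  0.9  3.3] 0.056 0.357
18.2667 [ 76.5   0.7 128.6] [-4.6  1.7  2.6] 0.181 0.184
18.5167 [ 80.7   0.7 128.2] [-6.1  1.4  2.7] 0.29 0.251
18.7667 [ 85.    0.7 127.7] [-6.6  0.9  1.6] 0.399 0.266
19.0167 [ 89.5   0.5 127.3] [-8.  -0.3  0.6] 0.505 0.308
19.2667 [ 94.    0.2 127. ] [-7.8 -0.2 -0.4] 0.603 0.281
```

```bash
python3 - <<'E'
from h import *
go(99,0,ZT,max_speed=60); print(*rd())
lift(30); go(42,0,ZT,max_speed=150)
for x in np.arange(46,102,4):
    go(x,0,ZT,max_speed=50); r=rd(); print(*r[1:],'v',round(r[3]+3.1416,2))
    if r[4]>(.5 if r[3]<.1 else .39): print('STOP'); break
E
```

```text
19.5167 [9.570e+01 1.000e-01 1.269e+02] [-8.5  0.2  0.4] 0.637 0.322
[ 44.5  -0.  128.6] [-4.6 -0.3  2.4] -0.389 0.193 v 2.75
[ 47.4   0.4 128.8] [-9.  -0.3  5.8] -0.339 0.372 v 2.8
[ 51.7   0.7 129. ] [-9.2  1.5  5.3] -0.266 0.432 v 2.88
[ 56.2   0.8 129.1] [-7.9  1.9  5.4] -0.191 0.385 v 2.95
[ 60.5   0.8 129.1] [-7.2  1.9  4.7] -0.121 0.38 v 3.02
[ 64.8   0.8 129.2] [-6.3  2.4  4.4] -0.052 0.35 v 3.09
[ 69.    0.7 129.2] [-6.1  2.3  3.8] 0.016 0.359 v 3.16
[ 73.1   0.7 129.2] [-5.3  1.5  4.2] 0.092 0.204 v 3.23
[ 76.9   0.7 129. ] [-5.8  1.5  2.7] 0.19 0.234 v 3.33
[ 80.3   0.7 128.7] [-6.3  1.1  2.5] 0.276 0.26 v 3.42
[ 83.8   0.7 128.4] [-6.9  1.7  1. ] 0.364 0.275 v 3.51
[ 87.    0.6 127.8] [-8.7  1.   0.5] 0.444 0.335 v 3.59
[ 90.1   0.6 127.4] [-10.4   1.2   1. ] 0.517 0.405 v 3.66
STOP
```

Stiffening starts near v≈3.5, which matches the tray's measured width of about 185 mm. I change to the next spoke, where ball contact gives the cleaner torque reading, and step gently.

```bash
python3 - <<'E'
from h import *
lift(18); go(24,0,ZT,max_speed=150); print(*rd())
for x in np.arange(32,66,2):
    go(x,0,ZT,max_speed=30); r=rd(); print(*r[1:],'v',round(r[3]+4.1888,2))
    if r[4]>.55 or r[3]>-.28: print('STOP'); break
E
```

```text
25.725 [ 2.420e+01 -1.000e-01  1.274e+02] [0.  0.3 0.6] -0.784 -0.03
[ 32.5  -0.  128.5] [-0.6  0.2  0. ] -0.61 0.03 v 3.58
[ 34.    0.  128.1] [0.3 0.4 0.6] -0.58 -0.04 v 3.61
[ 36.1   0.  128. ] [-0.3  0.2 -0. ] -0.54 0.016 v 3.65
[3.720e+01 1.000e-01 1.277e+02] [-2.3  1.3  1.2] -0.52 0.08 v 3.67
[3.750e+01 1.000e-01 1.277e+02] [-8.  -0.1  5.3] -0.514 0.238 v 3.67
[3.770e+01 1.000e-01 1.276e+02] [-12.5  -0.1   9.3] -0.511 0.339 v 3.68
[3.780e+01 1.000e-01 1.275e+02] [-17.9  -1.   12.3] -0.509 0.524 v 3.68
[3.790e+01 1.000e-01 1.275e+02] [-22.4  -0.5  16.8] -0.507 0.608 v 3.68
STOP
```

The steep ball contact (friction mostly downward) is inefficient here and turned it only to v≈3.68. I return to the previous spoke, where tip contact is favourable and has a free reference (about 0.30 reading when free), and step on.

```bash
python3 - <<'E'
from h import *
go(28,0,ZT,max_speed=80); go(28,0,170,max_speed=200); go(79,0,170,max_speed=200); go(79,0,ZT,max_speed=100); print(*rd())
for x in np.arange(86,120,2):
    go(x,0,ZT,max_speed=30); bot.dwell(.1); r=rd(); print(*r[1:],'v',round(r[3]+3.1416,2))
    if r[4]>.50 or r[3]>.70: print('STOP'); break
print(bot.get_state()['wrist_torque'])
E
```

```text
29.6 [ 78.7   0.  128.1] [-0.1  0.1  0.8] 0.24 0.008
[ 86.1  -0.  128.1] [-0.2 -1.3  1.2] 0.42 0.022 v 3.56
[ 88.  -0. 128.] [-0.4  0.7 -0.2] 0.464 0.012 v 3.61
[ 89.7   0.  127.8] [-1.4  0.5  0.2] 0.504 0.056 v 3.65
[9.010e+01 1.000e-01 1.276e+02] [-5.3  0.   2.7] 0.515 0.243 v 3.66
[9.090e+01 1.000e-01 1.273e+02] [-8.7 -0.7  3.7] 0.536 0.387 v 3.68
[9.210e+01 1.000e-01 1.269e+02] [-10.1   0.4   3.4] 0.566 0.434 v 3.71
[9.340e+01 1.000e-01 1.265e+02] [-11.7  -0.3   2.3] 0.598 0.472 v 3.74
[9.46e+01 1.00e-01 1.26e+02] [-11.7  -0.7   0.9] 0.628 0.44 v 3.77
[9.590e+01 1.000e-01 1.255e+02] [-13.3  -0.7   0.2] 0.661 0.477 v 3.8
[ 97.6  -0.  125.4] [-13.1  -1.8   0.7] 0.694 0.48 v 3.84
[ 9.930e+01 -1.000e-01  1.252e+02] [-14.4   0.1   1.6] 0.727 0.547 v 3.87
STOP
[0.07309381 3.03495717 0.06756065]
```

Torque is about 0.55–0.58 N m by both routes (reading about 0.2 above the free reference; v is 0.37 past contact), so it is firm. I let go and check.

```bash
python3 - <<'E'
from h import *
go(80,0,ZT,max_speed=80); go(80,0,180,max_speed=200); go(-20,0,330,max_speed=250)
m=imaging.camera_model('wrist'); i=imaging.capture('wrist'); cv2.imwrite('pics/w4.png',i); print(st())
for v in (3.7,3.8,3.9,4.0): print(v,[proj(m,W(85+56*np.sin(v-k*1.0472),0,90+56*np.cos(v-k*1.0472)),True).round(1).tolist() for k in (3,4,5)])
for s in (1,-1): print(proj(m,W(20,s*80,75),True).round(1),proj(m,W(-90,s*80,75),True).round(1))
cv2.imwrite('pics/w4c.png',cv2.resize(i[50:260,150:410],(743,600),interpolation=2))
E
```

```text
(35.3917, array([-2.020e+01, -1.000e-01,  3.279e+02]), array([ 0.5, -0.5,  0. ]))
3.7 [[280.5, 54.1], [280.5, 107.7], [280.7, 134.6]]
3.8 [[280.5, 50.4], [280.5, 102.6], [280.7, 134.4]]
3.9 [[280.5, 47.2], [280.5, 97.3], [280.7, 133.7]]
4.0 [[280.5, 44.6], [280.5, 91.8], [280.6, 132.5]]
[215.6 142.3] [219.5 227.3]
[345.9 142.1] [342.3 227.2]
```

View pics/w4c.png

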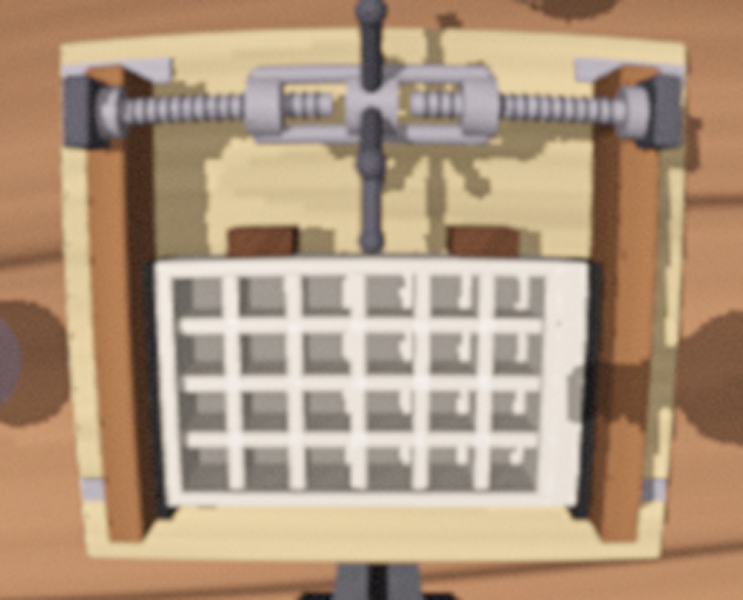

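Both pads sit against the tray (crop cols 157 and 588). The far edge is straight on both stops (row 258, image 140, as before), and nothing else has moved. I hand in.

```bash
python3 -c "
from bench import bot
print(bot.sign_off())"
```

```text
the job is handed in; nothing more can be done
None
```

I slid the tray home square against both stops, tightened the turnbuckle until it clearly stiffened (about 0.55–0.6 N m by my estimate; pad force not measured directly), let go, and handed the job in at about 35 s.

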